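# Clamp a tube rack on the shaker with its cam lever

### The job

Clamp the tube rack on the shaker's platform: throw the clamp's cam lever right over to the back to free the sliding jaw, slide the jaw all the way away from the fixed stop, and set the rack down upright (do not drop it) between the two, lengthwise along the stop and about midway along it, and let go of it. Then, with the lever still free, slide the jaw in until the rack is snug against both stop and jaw, and throw the lever fully forward again to lock it. Do not tip the rack or disturb the tip box and the bottle.

Things in the scene. Friction and masses are not known exactly. Their poses are not given: they have to be found in the camera images.
- shaker: Lab shaker fixed to the bench, white, 250 x 260 mm, aluminium platform (215 in x, 240 mm in y) with its top 70 mm above the bench. Origin: centre of the underside; -x is the front (robot's side), +y the way the jaw opens. A fixed steel stop bar (150 mm long in x, 22 wide, 28 high above the platform) stands near the -y edge; the jaw slides on its +y side.
- stop_face (a point): Point at the middle of the stop bar's clamping face, at the height of the platform's top (where the rack's underside rests); axes as the shaker's; the face looks to +y. At shaker coordinates (0, -85, 70) mm.
- jaw (a joint): Sliding clamp jaw: gap in m from the stop's face to the jaw's face, 0 to 0.100 (fully open). Steel bar 196 mm long in x, 20 wide, its top 28 mm above the platform; behind it an aluminium carriage, reaching 65 mm from the face in +y, carries the cam lever. Moves with about 3 N when free; held fast by the cam when locked (25 N).
- jaw_face (a point): Point at the middle of the jaw's clamping face, at the height of the platform's top; axes as the shaker's; the face looks to -y, towards the stop.
- cam_lever (a joint): Cam lever, rad: 0 = leaning forward (shaker -x), locked; 1.7 = leaning back (+x), free; upright at 0.85. Pivot axis along shaker y, 50 mm behind the jaw's face (+y), x = 0, 30 mm above the platform. The cam bites in the last 0.6 rad before 0 (up to 8 N at the knob). Stays where left; once free, the jaw can be pushed or pulled by the lever.
- lever_knob (a point): Centre of the black knob at the lever's end, 105 mm from the pivot: a cylinder 24 mm in diameter and 28 mm long, its axis along the shaker's y (flat ends can be pinched along y while the lever turns between the fingers).
- rack: Tube rack, a closed plastic block 128 mm long (its x), 56 mm wide (its y), 75 mm high, 0.2 to 0.4 kg; tube caps stand 4 mm out of its top. Origin: centre of the underside, z up. Stands on the bench to the left or right of the shaker. Either end may point to the front.
- tip_box: Bystander: larger box of pipette tips with a clear lid, 122 x 86 mm, 95 mm high, loose on the bench on the other side of the shaker. Origin: centre of the underside.
- bottle: Bystander: white bottle, 68 mm in diameter, 160 mm high, loose, beyond the shaker. Origin: centre of the underside.
- centrifuge: Bystander: small round centrifuge with a domed lid, 156 mm in diameter, 110 mm high, fixed to the bench beyond the shaker. Origin: centre of the underside.
Not all that is in view belongs to the job. What is shaped like the rack but orange or yellow is not meant.

How it is judged:
By the outcome, as a careful person would: the job done as asked, in the order asked, and still so for the second after the job is handed in, with the robot touching nothing.
It also fails if it takes over 59 s, if anything falls off the work surface, if the arm or the gripper's body presses on something with over 40 N, if the wrist force passes 120 N, or if a joint passes its speed limit or range.

### The arm

A 6-joint arm with a two-finger parallel gripper is mounted at the origin on the work surface. World frame = base frame: x ahead of the robot, y to its left, z up, the work surface at z = 0. Lengths are in m, angles in degrees, forces in N, time in s.
With the tool pointing down it reaches from about 0.35 to 0.875 m from the base axis. Payload 4.2 kg.
Tool frame: the origin (TCP) lies at the very end of the fingers, on their centre line; the grasp point (between the pads) lies 19 mm behind it; z points along the fingers, y is the line along which they close (so a half turn about z gives the same grasp; the last joint's range is limited). The gripper opens to 87 mm and grips with 3 to 60 N. Pads are 19 mm wide; open, the fingers measure 117 mm over their backs; the gripper's body (75 mm by 190 mm) begins 51 mm behind the grasp point.
Start: joints at [89.989, 22.042, 0.453, 0, -68.411, -14.817], TCP at [0.16, 0.604, 0.223] pointing down, gripper open.
Joint ranges: [-179.83, 179.83], [-69.29, 118.12], [-61.27, 80.66], [-181.25, 117.63], [-171.15, -9.14], [-177.46, 177.46]. Speed limits (degrees/s): [159.86, 159.86, 180, 180, 180, 180].

### API

Orientations are given as a 3x3 rotation matrix whose columns are the frame's x, y, z axes.
In Python, from station import r gives the robot as it stands.
- The arm moves only by the tool jog_arm, never from a script. Its argument "plan" is text: rows parted by semicolons, each of 7 numbers parted by spaces: the shift along the tool's x, y, z normalised to -1 to 1, where 1 is 0.025 m, then the turn, a rotation vector about the tool's x, y, z normalised to -1 to 1, where 1 is 8 degrees, then the closure, from -1 (fully open) to 1 (shut). A call has exactly 10 rows; each row shifts and turns the commanded pose from where the row before left it, along the tool's axes as they then stand; what a row does not reach is not made up. A row lasts 1/10 s, in which the tool goes at most 50 mm and 8.59 degrees, less where a joint would pass 70% of its speed; a pose out of reach is approached as far as the arm can. A call with a number of a shift or a turn outside -1 to 1 is refused whole. A call with a gripper value outside its range is refused whole. The fingers move at their own pace and stop on an object; the grip force is fixed at half the most. Time passes only in rows, so rows that do not move let the fingers close, or fill a call up. It gives the time, the measured TCP pose, the force, the opening and the grip force at its end, in the units of the state.
- r.sense(): the state, without advancing time (a new reading comes with each control period).
- r.capture(name): name is "scene" or "top" or "wrist"; returns (picture, depth): 420x560x3 uint8, red, green, blue; 420x560 float32, m along the optical axis (not along the pixel's ray), 0 where there is no reading.
- r.get_calibration(name): a dict with "mtx" (3x3 intrinsics, pixels), "extrinsics" (4x4, takes a point from camera to world coordinates). Camera axes: x right, y up, looking along -z (the intrinsics and any distortion apply to the point x, -y, -z); pixel columns grow to the right and rows downward; lengths in m; the calibration is good to about 2 mm. A picture is of the moment at which its call begins: read the wrist's pose just before it. get_calibration takes no time and is no camera call; for the wrist camera it gives the pose at the moment of the call.
- r.finish_job(): hands the job in; it is judged then, once.
The state is a dict: "time_s": time; "joints": joint angles; "joint_velocities": joint speeds; "effort": joint torques, N m; "tcp_pos": TCP position; "ee_rot": TCP orientation; "wrist_force": force on the tool from outside, world axes, zero at the start; "moment": the same for the moment, N m; "gripper_width": opening from 0.0 (shut) to 1.0 (fully open); "gripper_force": force on a finger pad.
Only numpy, scipy, OpenCV 4.12 (cv2) and the standard library are available. Lean on these libraries where they do the work, as an engineer would, in place of code of your own. Each camera call takes 0.05 s, during which the arm holds its last target. There are 200 camera calls.

## Working session

There is one attempt and no reset: what is moved stays moved. The work goes in short steps, Python scripts to look and compute and a tool call to move; the robot and the scene stay as the last step left them, time stands still between calls to the robot, and variables do not carry over. Pictures are saved under pics/ and viewed, at most 10 in all, crops included, and the job is handed in when it is done.

Besides the shell and the picture viewer there is one more tool, called after "Emit:" as a command line: name --argument value ..., lists and objects as JSON in quotes. jog_arm: Moves the arm, as the interface text tells. Scaled input: -1 to 1 covers 0.025 m each way for a shift and 8 degrees each way for a turn. Its arguments: {"type":"object","properties":{"plan":{"type":"string"}},"required":["plan"]}

```bash
mkdir -p pics; ls; cat > h.py <<'E'
import numpy as np, cv2
from station import r
def cap(n):
    c=r.get_calibration(n); p,d=r.capture(n); return p,d,np.array(c["mtx"]),np.array(c["extrinsics"])
def cloud(d,K,T):
    v,u=np.mgrid[:d.shape[0],:d.shape[1]]
    X=np.stack([(u-K[0,2])/K[0,0]*d,-(v-K[1,2])/K[1,1]*d,-d,np.ones_like(d)],-1)
    return (X@T.T)[...,:3]
def save(n,p): cv2.imwrite(f"pics/{n}.png",cv2.cvtColor(p,cv2.COLOR_RGB2BGR))
E
python3 - <<'E'
from h import *
s=r.sense(); print(s)
for n in("scene","top"):
    p,d,K,T=cap(n); save(n,p); np.savez(n,p=p,d=d,K=K,T=T); print(n,K,T,r.get_calibration(n).keys())
E
```

```text
pics
{'time_s': 0.0, 'joints': array([ 8.99884185e+01,  2.20896921e+01,  3.79071974e-01, -2.93669837e-02,
       -6.84099402e+01, -1.48175553e+01]), 'joint_velocities': array([ 0.01877259, -0.02051883,  0.02772959,  0.03110779,  0.1283094 ,
       -0.07070441]), 'effort': array([ 1.53171575e-03, -3.90661955e+01,  1.87407500e+01,  4.21969727e+00,
        1.09793327e-02, -2.01165622e-04]), 'tcp_pos': array([0.15977594, 0.60360671, 0.22146505]), 'ee_rot': array([[ 9.66644964e-01, -2.56119671e-01, -4.77015474e-04],
       [-2.56120103e-01, -9.66642677e-01, -2.10403303e-03],
       [ 7.77807322e-05,  2.15602618e-03, -9.99997673e-01]]), 'wrist_force': array([-0.31758278,  0.1524507 , -0.46321981]), 'moment': array([ 0.02313372, -0.00587706, -0.0026773 ]), 'gripper_force': 0.0, 'gripper_width': 1.000267644039775}
scene [[462.85262371   0.         281.02850012]
 [  0.         462.85262371 213.33125479]
 [  0.           0.           1.        ]] [[-0.81065873 -0.34996278  0.46942356  1.03254829]
 [ 0.58518811 -0.51120103  0.62946674  0.67900238]
 [ 0.01967988  0.78498379  0.61920364  0.79857637]
 [ 0.          0.          0.          1.        ]] dict_keys(['mtx', 'extrinsics'])
top [[392.5373738    0.         281.66205774]
 [  0.         392.5373738  205.29446065]
 [  0.           0.           1.        ]] [[ 0.01731092  0.98894828 -0.14724684  0.39978673]
 [-0.9993092   0.02195663  0.02998377  0.01513626]
 [ 0.03288544  0.14662607  0.98864521  1.07716321]
 [ 0.          0.          0.          1.        ]] dict_keys(['mtx', 'extrinsics'])
```

View pics/top.png

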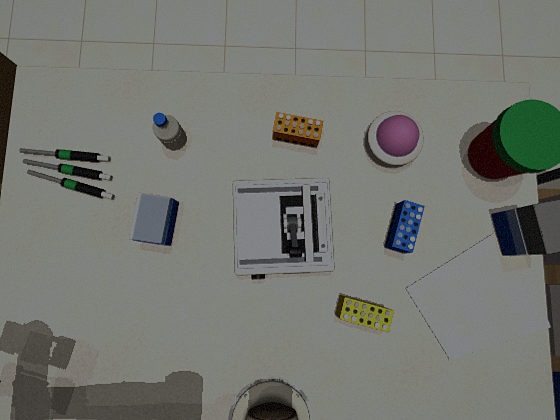

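View pics/scene.png

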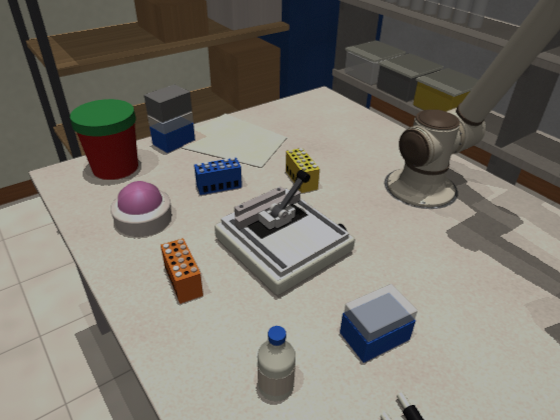

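The top view shows the robot base at the bottom and world +x up, with these candidates for the rack:
- Blue block with tube caps at (405,226).
- Orange block at (298,128), a decoy.
- Yellow block at (366,313), a decoy.
- Blue tip box with a lid at (155,220).
- Blue and grey bin at (508,230).

I choose the blue block with caps at (405,226). The shaker is at (283,226), with its lever knob towards the front at about (294,252). I'll check the choice in a crop.

```bash
python3 - <<'E'
from h import *
z=np.load("top.npz");p,d,K,T=z["p"],z["d"],z["K"],z["T"]
c=p[170:290,225:435]; save("c1",cv2.resize(np.clip(c*1.5,0,255).astype(np.uint8),None,fx=3.8,fy=3.8,interpolation=cv2.INTER_CUBIC))
P=cloud(d,K,T)
# rack: blue side/top pixels & height
hsv=cv2.cvtColor(p,cv2.COLOR_RGB2HSV)
def box(name,u0,u1,v0,v1,zl,zh):
    sub=P[v0:v1,u0:u1].reshape(-1,3); m=(sub[:,2]>zl)&(sub[:,2]<zh); q=sub[m]
    (c,wh,a)=cv2.minAreaRect((q[:,:2]*1000).astype(np.float32)); print(name,len(q),c,wh,a,np.median(q[:,2]))
box("rack",375,435,190,265,.065,.09)
box("platform",225,345,170,285,.05,.09)
box("shaker all",225,345,170,285,.03,.09)
box("bars",225,345,170,285,.09,.103)
box("knob etc",225,345,170,285,.106,.25)
box("tipbox",125,185,185,255,.08,.11)
box("centri",355,435,105,175,.02,.15)
box("yellow",330,400,285,340,.06,.09)
box("orange",265,330,105,155,.06,.09)
box("bottle",145,190,105,155,.02,.2)
E
```

```text
rack 1089 (502.9816589355469, -343.309814453125) (57.03211212158203, 128.5335693359375) 73.26654815673828 0.07504526333184725
platform 6993 (493.82135009765625, -19.40386962890625) (260.3358459472656, 256.4715881347656) 3.150588035583496 0.06964265584661189
shaker all 7441 (494.6402587890625, -19.588638305664062) (262.29644775390625, 260.8979797363281) 3.060276985168457 0.06945395191828907
bars 1454 (503.1242980957031, -72.30696105957031) (192.9114990234375, 107.97676849365234) 3.462494373321533 0.09791942700076456
knob etc 393 (464.22210693359375, -40.95685577392578) (97.64573669433594, 39.98489761352539) 0.6622949242591858 0.14598895072003726
tipbox 1616 (508.2088928222656, 315.34417724609375) (82.85356140136719, 118.21940612792969) 82.7599105834961 0.09485891446954875
centri 2514 (747.7674560546875, -324.1421203613281) (153.62440490722656, 152.46018981933594) 76.79978942871094 0.07369708692711574
yellow 1193 (278.2499084472656, -231.15553283691406) (127.98681640625, 56.06420135498047) 75.7253189086914 0.07502665456875901
orange 1031 (763.906982421875, -54.097442626953125) (127.86859130859375, 58.723636627197266) 79.28485107421875 0.07530617167785292
bottle 847 (737.9813842773438, 285.75848388671875) (59.530582427978516, 67.99491119384766) 30.84939956665039 0.1072212612932637
```

View pics/c1.png

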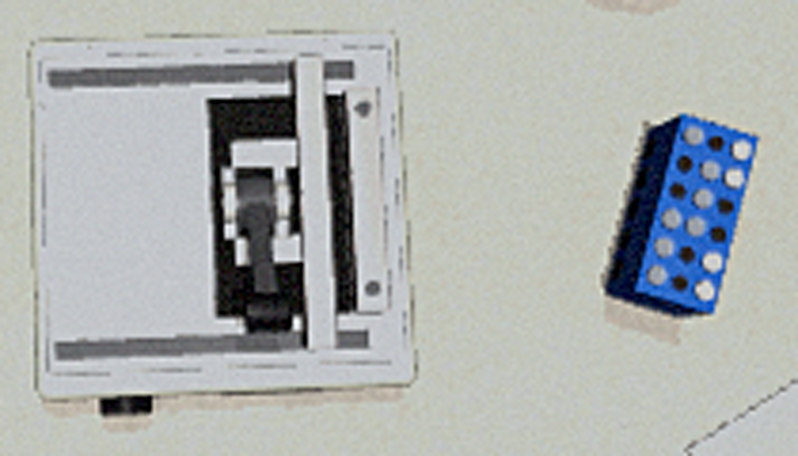

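The crop confirms it: the blue block with grey and white caps is the rack. The stop with two bolts is on the right (-y), the jaw bar sits beside it with a small gap, and the knob is forward at about crop (268,318).

```bash
python3 - <<'E'
from h import *
o=np.array([.4946,-.0196]);a=np.radians(3.15);R=np.array([[np.cos(a),np.sin(a)],[-np.sin(a),np.cos(a)]])
for n in("top","scene"):
    z=np.load(n+".npz");P=cloud(z["d"],z["K"],z["T"]).reshape(-1,3);col=z["p"].reshape(-1,3)
    q=np.c_[(P[:,:2]-o)@R.T,P[:,2]]*1000
    def rng(name,m):
        s=q[m]; print(n,name,len(s),np.percentile(s,[2,50,98],axis=0).round(1).tolist())
    ins=(abs(q[:,0])<140)&(abs(q[:,1])<140)
    rng("all",ins&(q[:,2]>30)&(q[:,2]<90))
    b=ins&(abs(q[:,2]-98)<3)&(abs(q[:,0])<70)
    h,e=np.histogram(q[b][:,1],np.arange(-125,0,4)); print(dict(zip(e[:-1],h)))
    for y0,y1 in((-125,-82),(-82,-45)):
        m=b&(q[:,1]>y0)&(q[:,1]<y1); rng("bar",m)
        s=q[m]; print("slope deg",np.degrees(np.polyfit(s[:,0],s[:,1],1)[0]))
    k=ins&(q[:,2]>145); rng("knob",k&(q[:,0]<-40)); s=q[k&(q[:,0]<-40)]; print(s.min(0),s.max(0))
E
```

```text
top all 7441 [[-116.9, -124.6, 46.9], [-0.6, 28.2, 69.5], [125.3, 125.2, 75.1]]
{np.int64(-125): np.int64(0), np.int64(-121): np.int64(0), np.int64(-117): np.int64(0), np.int64(-113): np.int64(0), np.int64(-109): np.int64(35), np.int64(-105): np.int64(73), np.int64(-101): np.int64(78), np.int64(-97): np.int64(73), np.int64(-93): np.int64(78), np.int64(-89): np.int64(79), np.int64(-85): np.int64(7), np.int64(-81): np.int64(0), np.int64(-77): np.int64(0), np.int64(-73): np.int64(35), np.int64(-69): np.int64(81), np.int64(-65): np.int64(82), np.int64(-61): np.int64(81), np.int64(-57): np.int64(77), np.int64(-53): np.int64(50), np.int64(-49): np.int64(24), np.int64(-45): np.int64(22), np.int64(-41): np.int64(33), np.int64(-37): np.int64(37), np.int64(-33): np.int64(15), np.int64(-29): np.int64(14), np.int64(-25): np.int64(9), np.int64(-21): np.int64(9), np.int64(-17): np.int64(21), np.int64(-13): np.int64(21), np.int64(-9): np.int64(30), np.int64(-5): np.int64(12)}
top bar 423 [[-64.9, -106.3, 95.2], [0.4, -95.3, 97.7], [66.9, -85.2, 100.6]]
slope deg 0.31874240169494134
top bar 430 [[-6
[... 919 characters left out ...]
, np.int64(-45): np.int64(11), np.int64(-41): np.int64(12), np.int64(-37): np.int64(13), np.int64(-33): np.int64(15), np.int64(-29): np.int64(18), np.int64(-25): np.int64(13), np.int64(-21): np.int64(14), np.int64(-17): np.int64(21), np.int64(-13): np.int64(19), np.int64(-9): np.int64(18), np.int64(-5): np.int64(20)}
scene bar 248 [[-63.5, -106.7, 95.1], [4.8, -95.6, 96.6], [68.6, -84.9, 99.6]]
slope deg 0.12015590176379133
scene bar 207 [[-49.0, -71.6, 95.2], [20.7, -61.9, 97.2], [68.0, -47.6, 99.9]]
slope deg 2.354820616928898
scene knob 192 [[-76.4, -34.5, 149.3], [-59.9, -17.0, 171.6], [-42.0, -7.4, 184.5]]
[-81.11194958 -37.91693478 146.59196979] [-41.02491032  -5.4342481  185.99206995]
```

Emit:
jog_arm --plan "0.8 0.5 -1 0 0 -0.6 -1;0.8 0.6 -0.6 0 0 -0.6 -1;0.8 0.6 0 0 0 -0.3 -1;0.7 0.7 0 0 0 -0.3 -1;0.6 0.8 0 0 0 -0.3 -1;0.4 0.9 0 0 0 -0.2 -1;0.3 0.95 0 0 0 0 -1;0.3 0.95 0 0 0 0 -1;0.3 0.95 0 0 0 0 -1;0.3 0.95 0 0 0 0 -1"

```text
time_s: 1.1
tcp_pos: [0.2899, 0.3971, 0.2621]
ee_rot: [[0.998, 0.062, -0.001], [0.062, -0.998, -0.001], [-0.001, 0.001, -1.0]]
wrist_force: [-0.5, 0.1, 0.1]
gripper_width: 1.003
gripper_force: 0.0
```

Emit:
jog_arm --plan "0.2 1 0 0 0 0 -1;0.2 1 0 0 0 0 -1;0.2 1 0 0 0 0 -1;0.2 1 0 0 0 0 -1;0.2 1 0 0 0 0 -1;0.2 1 0 0 0 0 -1;0.2 1 0 0 0 0 -1;0.2 1 0 0 0 0 -1;0.2 1 0 0 0 0 -1;0.2 1 0 0 0 0 -1"

```text
time_s: 2.1
tcp_pos: [0.3551, 0.1508, 0.2623]
ee_rot: [[0.998, 0.062, -0.001], [0.062, -0.998, -0.0], [-0.001, 0.0, -1.0]]
wrist_force: [1.0, 0.3, 1.2]
gripper_width: 1.002
gripper_force: 0.0
```

```bash
python3 - <<'E'
from h import *
s=r.sense();print(s["tcp_pos"],s["joints"])
p,d,K,T=cap("wrist"); save("w1",p); np.savez("w1",p=p,d=d,K=K,T=T); print(K,T)
E
```

```text
[0.35505423 0.15079178 0.26229212] [ 4.74719589e+01 -4.15206787e+00 -2.57448955e+01 -1.44401108e-02
 -6.84368366e+01  4.61153747e+01]
[[321.74989531   0.         276.00339601]
 [  0.         321.74989531 208.44234122]
 [  0.           0.           1.        ]] [[ 6.25497615e-02  9.59799760e-01  2.73627388e-01  4.30362406e-01]
 [-9.98041799e-01  6.00681961e-02  1.74464853e-02  1.54984655e-01]
 [ 3.08828845e-04 -2.74182844e-01  9.61677530e-01  4.25713935e-01]
 [ 0.00000000e+00  0.00000000e+00  0.00000000e+00  1.00000000e+00]]
```

View pics/w1.png

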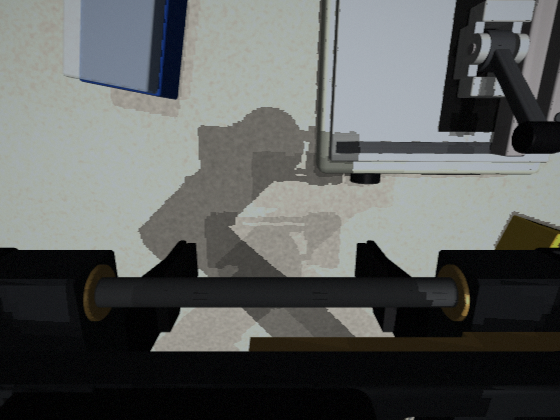

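The wrist view shows the gripper's body running along tool y. The lever points forward, with its knob at about (540,137) and its pivot at about (490,45). I'll localise the knob from depth.

```bash
python3 - <<'E'
from h import *
o=np.array([.4946,-.0196]);a=np.radians(3.45);R=np.array([[np.cos(a),np.sin(a)],[-np.sin(a),np.cos(a)]])
z=np.load("w1.npz");P=cloud(z["d"],z["K"],z["T"]);q=np.concatenate([(P[...,:2]-o)@R.T,P[...,2:]],-1)*1000
for u in (515,522,530,540,550): print(u,[tuple(q[v,u].round(0)) for v in (105,115,122,130,137,145,150)])
z=np.load("scene.npz");P=cloud(z["d"],z["K"],z["T"]);q=np.concatenate([(P[...,:2]-o)@R.T,P[...,2:]],-1)*1000
m=(abs(q[...,0])<120)&(abs(q[...,1]+21)<30)&(q[...,2]>135)&(q[...,2]<250); v,u=np.where(m);print(u.min(),u.max(),v.min(),v.max())
for lo in range(-100,0,10):
    s=q[m&(q[...,0]>=lo)&(q[...,0]<lo+10)]
    if len(s): print(lo,len(s),s.min(0).round(),s.max(0).round())
E
```

```text
515 [(np.float64(-44.0), np.float64(-17.0), np.float64(151.0)), (np.float64(-52.0), np.float64(-17.0), np.float64(153.0)), (np.float64(-58.0), np.float64(-56.0), np.float64(100.0)), (np.float64(-63.0), np.float64(-10.0), np.float64(166.0)), (np.float64(-68.0), np.float64(-9.0), np.float64(169.0)), (np.float64(-74.0), np.float64(-9.0), np.float64(170.0)), (np.float64(-78.0), np.float64(-9.0), np.float64(171.0))]
522 [(np.float64(-44.0), np.float64(-16.0), np.float64(159.0)), (np.float64(-52.0), np.float64(-17.0), np.float64(161.0)), (np.float64(-57.0), np.float64(-16.0), np.float64(163.0)), (np.float64(-63.0), np.float64(-9.0), np.float64(175.0)), (np.float64(-68.0), np.float64(-9.0), np.float64(175.0)), (np.float64(-74.0), np.float64(-10.0), np.float64(176.0)), (np.float64(-77.0), np.float64(-9.0), np.float64(179.0))]
530 [(np.float64(-44.0), np.float64(-22.0), np.float64(160.0)), (np.float64(-52.0), np.float64(-18.0), np.float64(168.0)), (np.float64(-57.0), np.float64(-11.0), np.float64(177.0)), (np.float64(-63.0), np.float64(-9.0), np.float64(182.0)), (np.float64(-68.0), np.float64
[... 581 characters left out ...]
42.0), np.float64(-88.0), np.float64(98.0)), (np.float64(-51.0), np.float64(-88.0), np.float64(100.0)), (np.float64(-57.0), np.float64(-25.0), np.float64(179.0)), (np.float64(-62.0), np.float64(-21.0), np.float64(186.0)), (np.float64(-67.0), np.float64(-21.0), np.float64(187.0)), (np.float64(-73.0), np.float64(-23.0), np.float64(186.0)), (np.float64(-77.0), np.float64(-27.0), np.float64(183.0))]
288 310 170 196
-90 1 [-81. -11. 170.] [-81. -11. 170.]
-80 28 [-79. -36. 161.] [-70.  -5. 184.]
-70 67 [-70. -38. 156.] [-60.  -7. 186.]
-60 63 [-60. -33. 151.] [-50.  -8. 181.]
-50 37 [-50. -28. 141.] [-40. -12. 163.]
-40 40 [-40. -29. 135.] [-30. -14. 155.]
-30 15 [-30. -29. 135.] [-23. -14. 142.]
```

Emit:
jog_arm --plan "0.3 1 0 0 0 0 -1;0.3 1 0 0 0 0 -1;0.3 1 0 0 0 0 -1;0.3 1 0 0 0 0 -1;0.3 1 0 0 0 0 -1;0.3 1 0 0 0 0 -1;0.3 1 0 0 0 0 -1;0.3 1 0 0 0 0 -1;0 0 0.8 0 0 0 -1;0 0 0.8 0 0 0 -1"

```text
time_s: 3.15
tcp_pos: [0.4277, -0.0445, 0.222]
ee_rot: [[0.998, 0.06, 0.001], [0.06, -0.998, 0.0], [0.001, -0.0, -1.0]]
wrist_force: [0.7, 0.5, -0.3]
gripper_width: 0.999
gripper_force: 0.0
```

```bash
python3 - <<'E'
from h import *
s=r.sense();print(s["tcp_pos"],s["joints"])
p,d,K,T=cap("wrist"); save("w2",p); np.savez("w2",p=p,d=d,K=K,T=T)
E
```

```text
[ 0.42771248 -0.0445298   0.22196725] [ 1.58577057e+01  2.62135342e+00 -2.51340385e+01 -1.96006942e-02
 -6.22095172e+01  7.75991900e+01]
```

View pics/w2.png

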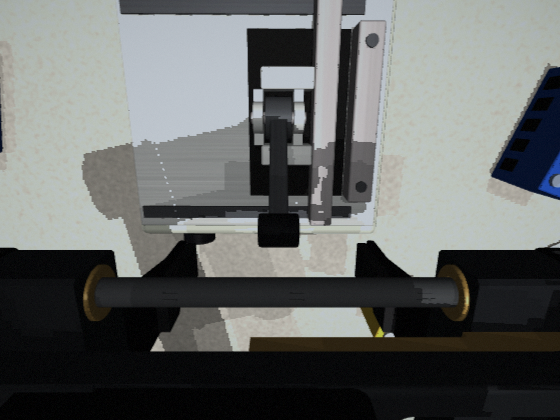

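The knob sits at (278,230), centred between the fingers at columns 180 to 370. I'll check its x while I go down.

```bash
python3 - <<'E'
from h import *
z=np.load("w2.npz");P=cloud(z["d"],z["K"],z["T"])*1000
for v in range(206,250,4): print(v,P[v,278].round(0),P[v,292].round(0))
E
```

```text
206 [443. -46. 168.] [418. -62.  72.]
210 [441. -46. 171.] [414. -62.  74.]
214 [440. -46. 177.] [440. -55. 175.]
218 [438. -46. 181.] [439. -55. 181.]
222 [436. -46. 183.] [437. -55. 183.]
226 [434. -46. 185.] [435. -55. 186.]
230 [432. -46. 186.] [432. -55. 186.]
234 [429. -46. 187.] [429. -56. 186.]
238 [427. -47. 187.] [427. -56. 186.]
242 [423. -47. 186.] [424. -56. 185.]
246 [419. -47. 182.] [420. -56. 183.]
```

Emit:
jog_arm --plan "0 0.08 0.88 0 0 0 -1;0 0 0.88 0 0 0 -1;0 0 0.88 0 0 0 -1;0 0 0 0 0 0 1;0 0 0 0 0 0 1;0 0 0 0 0 0 1;0 0 0 0 0 0 1;0 0 0 0 0 0 1;0 0 0 0 0 0 1;0 0 0 0 0 0 1"

```text
time_s: 4.2
tcp_pos: [0.4278, -0.0458, 0.1568]
ee_rot: [[0.998, 0.062, 0.001], [0.062, -0.998, 0.0], [0.001, -0.0, -1.0]]
wrist_force: [-0.2, 0.0, -0.1]
gripper_width: 0.449
gripper_force: 0.0
```

Emit:
jog_arm --plan "0 0 0 0 0 0 1;0 0 0 0 0 0 1;0 0 0 0 0 0 1;0 0 0 0 0 0 1;0.44 0 -0.38 0 0 0 1;0.5 0 -0.31 0 0 0 1;0.54 0 -0.24 0 0 0 1;0.56 0 -0.16 0 0 0 1;0.58 0 -0.08 0 0 0 1;0.59 0 0 0 0 0 1"

```text
time_s: 5.2
tcp_pos: [0.5067, -0.0414, 0.1864]
ee_rot: [[0.998, 0.062, -0.004], [0.062, -0.998, -0.001], [-0.004, 0.001, -1.0]]
wrist_force: [-3.5, -0.7, 4.1]
gripper_width: 0.32
gripper_force: 30.0
```

Emit:
jog_arm --plan "0.58 0 0.08 0 0 0 1;0.56 0 0.16 0 0 0 1;0.54 0 0.24 0 0 0 1;0.5 0 0.31 0 0 0 1;0.45 0 0.38 0 0 0 1;0.28 0 0.29 0 0 0 1;0 0 0 0 0 0 1;0 0 0 0 0 0 1;0 0 0 0 0 0 1;0 0 0 0 0 0 1"

```text
time_s: 6.2
tcp_pos: [0.5819, -0.0361, 0.1502]
ee_rot: [[0.998, 0.063, 0.004], [0.063, -0.998, 0.0], [0.004, -0.0, -1.0]]
wrist_force: [5.1, -2.6, 1.8]
gripper_width: 0.321
gripper_force: 30.0
```

Emit:
jog_arm --plan "0 -0.3 0 0 0 0 1;0 -0.4 0 0 0 0 1;0 -0.4 0 0 0 0 1;0 -0.4 0 0 0 0 1;0 -0.4 0 0 0 0 1;0 -0.4 0 0 0 0 1;0 -0.4 0 0 0 0 1;0 -0.3 0 0 0 0 1;0 -0.2 0 0 0 0 1;0 0 0 0 0 0 1"

```text
time_s: 7.2
tcp_pos: [0.577, 0.0449, 0.1504]
ee_rot: [[0.998, 0.063, 0.005], [0.063, -0.998, 0.002], [0.005, -0.002, -1.0]]
wrist_force: [4.7, 1.0, 3.7]
gripper_width: 0.318
gripper_force: 30.0
```

```bash
python3 - <<'E'
from h import *
# shaker yaw and stop bar ends from w2
z=np.load("w2.npz");P=cloud(z["d"],z["K"],z["T"]);X=P.reshape(-1,3)*1000
m=(abs(X[:,2]-98)<3)&(abs(X[:,0]-495)<110)
s=X[m&(X[:,1]<-98)&(X[:,1]>-140)]
print("stop",cv2.minAreaRect(s[:,:2].astype(np.float32)),np.percentile(s,[1,99],axis=0))
for n in("top","scene"):
    z=np.load(n+".npz");X=cloud(z["d"],z["K"],z["T"]).reshape(-1,3)*1000
    s=X[(abs(X[:,2]-97.5)<3)&(abs(X[:,0]-495)<110)&(X[:,1]<-99)&(X[:,1]>-140)]
    print(n,len(s),cv2.minAreaRect(s[:,:2].astype(np.float32)),np.percentile(s,[1,99],axis=0).round(1).tolist())
E
```

```text
stop ((507.63104248046875, -117.54671478271484), (149.72630310058594, 22.91058921813965), 3.25718355178833) [[ 434.79476013 -130.25552465   96.1113382 ]
 [ 580.33625069 -103.47092278  100.79872965]]
top 460 ((506.1304016113281, -114.86711883544922), (147.3719024658203, 22.410175323486328), 3.1836187839508057) [[433.0, -127.2, 94.7], [579.2, -101.4, 100.3]]
scene 292 ((507.248779296875, -115.08094024658203), (152.26564025878906, 25.709625244140625), 3.639582872390747) [[434.5, -129.0, 94.6], [581.4, -101.9, 99.9]]
```

Emit:
jog_arm --plan "0 -0.15 0 0 0 0 1;0 -0.1 0 0 0 0 1;0 -0.1 0 0 0 0 1;0 -0.08 0 0 0 0 1;0 0 0 0 0 0 1;0 0 0 0 0 0 1;0 0 0 0 0 0 1;0 0 0 0 0 0 1;0 0 0 0 0 0 1;0 0 0 0 0 0 1"

```text
time_s: 8.2
tcp_pos: [0.5761, 0.0492, 0.151]
ee_rot: [[0.998, 0.062, 0.003], [0.062, -0.998, -0.007], [0.002, 0.007, -1.0]]
wrist_force: [8.3, -17.4, 3.6]
gripper_width: 0.318
gripper_force: 30.0
```

Emit:
jog_arm --plan "0 0.25 0 0 0 0 1;0 0 0 0 0 0 -1;0 0 0 0 0 0 -1;0 0 0 0 0 0 -1;0 0 0 0 0 0 -1;0 0 -0.6 0 0 0 -1;0 0 -1 0 0 0 -1;0 0 -1 0 0 0 -1;0 0 -1 0 0 0 -1;-0.25 1 -0.4 0 0 0 -1"

```text
time_s: 9.2
tcp_pos: [0.5717, 0.0246, 0.2516]
ee_rot: [[0.998, 0.066, 0.004], [0.066, -0.998, 0.001], [0.004, -0.001, -1.0]]
wrist_force: [0.6, -0.4, 0.4]
gripper_width: 0.978
gripper_force: 0.0
```

Emit:
jog_arm --plan "-0.25 1 0 0 0 0 -1;-0.25 1 0 0 0 0 -1;-0.25 1 0 0 0 0 -1;-0.25 1 0 0 0 0 -1;-0.25 1 0 0 0 0 -1;-0.25 1 0 0 0 0 -1;-0.25 1 0 0 0 0 -1;-0.25 1 0 0 0 0 -1;-0.25 1 0 0 0 0 -1;-0.25 1 0 0 0 0 -1"

```text
time_s: 10.2
tcp_pos: [0.523, -0.2312, 0.2488]
ee_rot: [[0.998, 0.063, -0.001], [0.063, -0.998, 0.001], [-0.001, -0.001, -1.0]]
wrist_force: [-0.4, -0.0, 0.2]
gripper_width: 1.005
gripper_force: 0.0
```

```bash
cat >> h.py <<'E'
def rack(P,p,zl=.066,zh=.088,x0=.38,x1=.62,y0=-.46,y1=-.2):
    m=(P[...,2]>zl)&(P[...,2]<zh)&(P[...,0]>x0)&(P[...,0]<x1)&(P[...,1]>y0)&(P[...,1]<y1)
    m=cv2.morphologyEx(m.astype(np.uint8),cv2.MORPH_OPEN,np.ones((3,3)))
    n,l,st,_=cv2.connectedComponentsWithStats(m); m=l==1+np.argmax(st[1:,4])
    q=P[m]; return cv2.minAreaRect((q[:,:2]*1000).astype(np.float32)),len(q),np.median(q[:,2])
E
python3 - <<'E'
from h import *
print(r.sense()["tcp_pos"],r.sense()["gripper_width"])
p,d,K,T=cap("wrist"); save("w3",p); np.savez("w3",p=p,d=d,K=K,T=T)
P=cloud(d,K,T); print(rack(P,p))
p,d,K,T=cap("top"); P=cloud(d,K,T)*1000; np.savez("top2",p=p,d=d,K=K,T=T)
o=np.array([501.5,-20.2]);a=np.radians(3.3);R=np.array([[np.cos(a),np.sin(a)],[-np.sin(a),np.cos(a)]])
q=np.concatenate([(P[...,:2]-o)@R.T,P[...,2:]],-1)
b=(abs(q[...,2]-98)<3)&(abs(q[...,0])<95)&(abs(q[...,1])<120); h,e=np.histogram(q[b][:,1],np.arange(-120,110,5)); print([(int(x),int(n)) for x,n in zip(e,h)if n])
E
```

```text
[ 0.52303924 -0.23116974  0.24883703] 1.0053003269381973
(((504.17596435546875, -346.24725341796875), (56.82259750366211, 127.70500183105469), 73.88127899169922), 5338, np.float64(0.07654082710624743))
[(10, 28), (15, 144), (20, 139), (25, 133), (30, 109), (35, 27), (40, 35), (45, 43), (50, 28), (55, 17), (60, 10), (65, 10), (70, 20), (75, 36), (80, 14)]
```

View pics/w3.png

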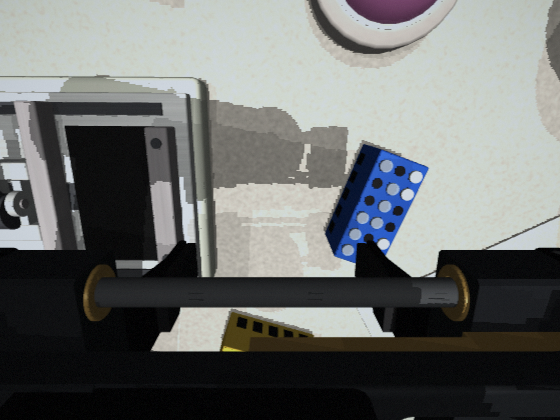

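Emit:
jog_arm --plan "-0.21 0.9 0.5 0 0 0 -1;-0.21 0.9 0.5 0 0 0 -1;-0.21 0.9 0.5 0 0 0 -1;-0.21 0.9 0.5 0 0 0 -1;-0.21 0.9 0.5 0 0 0 -1;0 0 0.5 0 0 0.83 -1;0 0 0.5 0 0 0.83 -1;0 0 0.5 0 0 0.83 -1;0 0 0 0 0 0 -1;0 0 0 0 0 0 -1"

```text
time_s: 11.3
tcp_pos: [0.5048, -0.344, 0.1493]
ee_rot: [[0.961, -0.278, -0.001], [-0.278, -0.961, 0.0], [-0.001, 0.0, -1.0]]
wrist_force: [0.6, -0.8, 0.6]
gripper_width: 1.005
gripper_force: 0.0
```

Emit:
jog_arm --plan "0 0 0.9 0 0 0 -1;0 0 0.9 0 0 0 -1;0 0 0.9 0 0 0 -1;0 0 0.9 0 0 0 -1;0 0 0.76 0 0 0 -1;0 0 0 0 0 0 1;0 0 0 0 0 0 1;0 0 0 0 0 0 1;0 0 0 0 0 0 1;0 0 0 0 0 0 1"

```text
time_s: 12.3
tcp_pos: [0.5051, -0.3451, 0.0416]
ee_rot: [[0.96, -0.281, 0.002], [-0.281, -0.96, -0.001], [0.002, 0.001, -1.0]]
wrist_force: [-0.2, 1.1, 2.6]
gripper_width: 0.639
gripper_force: 30.0
```

Emit:
jog_arm --plan "0 0 0 0 0 0 1;0 0 0 0 0 0 1;0 0 0 0 0 0 1;0 0 -0.4 0 0 0 1;0 0 -0.8 0 0 0 1;0 0 -1 0 0 0 1;0 0 -1 0 0 0 1;0 0 -1 0 0 0 1;0 0 -1 0 0 0 1;0 0 -0.6 0 0 0 1"

```text
time_s: 13.3
tcp_pos: [0.5044, -0.3444, 0.1866]
ee_rot: [[0.96, -0.282, 0.001], [-0.282, -0.96, 0.0], [0.001, -0.001, -1.0]]
wrist_force: [0.5, 0.2, -5.0]
gripper_width: 0.642
gripper_force: 30.0
```

```bash
python3 - <<'E'
from h import *
print(r.sense()["tcp_pos"],r.sense()["gripper_width"])
p,d,K,T=cap("scene"); p2,d2,K2,T2=cap("wrist")
save("s4",np.vstack([p[130:300,100:380],p2[200:370,140:420]]))
for n,(a,b,c,e) in dict(top=cap("top"),scene=(p,d,K,T)).items():
    P=cloud(b,c,e); s=P[(P[...,0]>.38)&(P[...,0]<.62)&(P[...,1]<-.25)&(P[...,1]>-.45)&(P[...,2]>.03)&(P[...,2]<.3)]
    hsv=0; print(n,len(s),np.percentile(s[:,2],[1,5,50]))
E
```

```text
[ 0.50435668 -0.3443575   0.18659565] 0.642327649959948
top 824 [0.2072132  0.21823154 0.27453622]
scene 2247 [0.14584709 0.15181829 0.21546462]
```

View pics/s4.png

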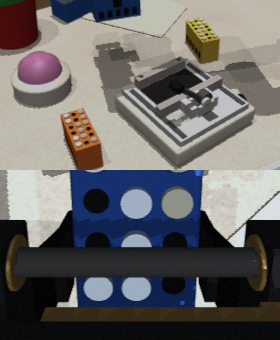

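The rack is in the grip (opening 0.64, about 56 mm) and lifted, upright and straight between the fingers. Next I turn it and carry it over the platform.

Emit:
jog_arm --plan "0 0 0 0 0 -0.6 1;0 0 0 0 0 -0.7 1;0 0 0 0 0 -0.7 1;0 0 0 0 0 -0.45 1;0.06 -0.6 0 0 0 0 1;0.06 -0.9 0 0 0 0 1;0.06 -1 0 0 0 0 1;0.06 -1 0 0 0 0 1;0.06 -1 0 0 0 0 1;0.06 -1 0 0 0 0 1"

```text
time_s: 14.45
tcp_pos: [0.5043, -0.2049, 0.1837]
ee_rot: [[0.998, 0.056, -0.003], [0.056, -0.998, 0.001], [-0.003, -0.001, -1.0]]
wrist_force: [0.7, 0.2, -3.8]
gripper_width: 0.644
gripper_force: 30.0
```

Emit:
jog_arm --plan "0.06 -1 0 0 0 0 1;0.06 -1 0 0 0 0 1;0.06 -1 0 0 0 0 1;0.06 -1 0 0 0 0 1;0.06 -0.8 0 0 0 0 1;0.03 -0.5 0 0 0 0 1;0 0 0 0 0 0 1;0 0 0 0 0 0 1;0 0 0 0 0 0 1;0 0 0 0 0 0 1"

```text
time_s: 15.45
tcp_pos: [0.5062, -0.0747, 0.1851]
ee_rot: [[0.998, 0.055, -0.001], [0.055, -0.998, -0.0], [-0.001, 0.0, -1.0]]
wrist_force: [-1.3, -0.6, -3.2]
gripper_width: 0.636
gripper_force: 30.0
```

```bash
python3 - <<'E'
from h import *
s=r.sense();print(s["tcp_pos"],s["ee_rot"][:,0],s["wrist_force"])
p,d,K,T=cap("wrist"); save("w5",p); np.savez("w5",p=p,d=d,K=K,T=T)
P=cloud(d,K,T)*1000
a=np.radians(3.3);o=np.array([501.5,-20.2]);R=np.array([[np.cos(a),np.sin(a)],[-np.sin(a),np.cos(a)]])
q=np.concatenate([(P[...,:2]-o)@R.T,P[...,2:]],-1)
m=(abs(q[...,2]-98)<3)&(q[...,1]<-70)&(q[...,1]>-125)&(abs(q[...,0])<100); s=P[m]
print("stop",len(s),cv2.minAreaRect(s[:,:2].astype(np.float32)),np.percentile(q[m],[2,98],axis=0).round(1).tolist())
hsv=cv2.cvtColor(p,cv2.COLOR_RGB2HSV)
m=(q[...,2]>190)&(q[...,2]<235)&(q[...,0]>-10)&(abs(q[...,1]+52)<60)&(hsv[...,1]>130)&(abs(hsv[...,0].astype(int)-112)<14); s=P[m]
print("rack",len(s),np.percentile(q[m],[0.5,2,98,99.5],axis=0).round(1).tolist())
E
```

```text
[ 0.50619752 -0.07474586  0.18508708] [ 9.98459658e-01  5.54799724e-02 -5.32078763e-04] [-1.28737512 -0.62386421 -3.21882822]
stop 624 ((570.4189453125, -113.8896484375), (22.269521713256836, 22.23040771484375), 3.1500580310821533) [[54.7, -108.0, 97.0], [74.5, -86.7, 100.7]]
rack 12241 [[-9.2, -82.8, 192.2], [-6.9, -82.1, 202.3], [64.5, -28.5, 221.0], [64.6, -27.5, 221.4]]
```

View pics/w5.png

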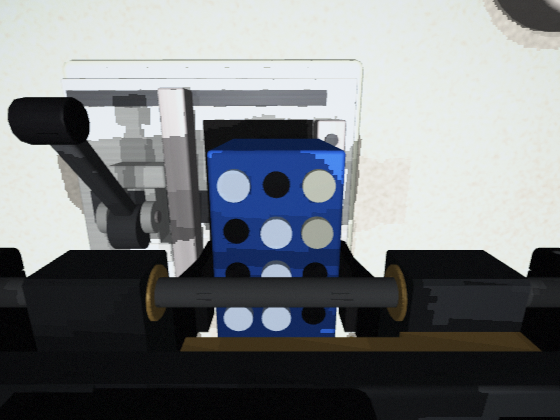

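Emit:
jog_arm --plan "0 -0.08 0.4 0 0 0 1;0 0 0.7 0 0 0 1;0 0 0.7 0 0 0 1;0 0 0.5 0 0 0 1;0 0 0.3 0 0 0 1;0 0 0.1 0 0 0 1;0 0 0 0 0 0 1;0 0 0 0 0 0 1;0 0 0 0 0 0 1;0 0 0 0 0 0 1"

```text
time_s: 16.5
tcp_pos: [0.5066, -0.0721, 0.1184]
ee_rot: [[0.998, 0.057, 0.001], [0.057, -0.998, 0.0], [0.001, -0.0, -1.0]]
wrist_force: [0.4, -0.1, -4.0]
gripper_width: 0.639
gripper_force: 30.0
```

Emit:
jog_arm --plan "0 0 0.05 0 0 0 1;0 0 0.05 0 0 0 1;0 0 0.05 0 0 0 1;0 0 0.04 0 0 0 1;0 0 0.03 0 0 0 1;0 0 0.03 0 0 0 1;0 0 0 0 0 0 1;0 0 0 0 0 0 1;0 0 0 0 0 0 1;0 0 0 0 0 0 1"

```text
time_s: 17.5
tcp_pos: [0.5063, -0.0721, 0.1116]
ee_rot: [[0.998, 0.057, 0.0], [0.057, -0.998, -0.0], [0.0, 0.0, -1.0]]
wrist_force: [-0.1, -0.7, -2.7]
gripper_width: 0.641
gripper_force: 30.0
```

Emit:
jog_arm --plan "0 0 0.02 0 0 0 1;0 0 0.02 0 0 0 1;0 0 0.02 0 0 0 1;0 0 0 0 0 0 1;0 0 0 0 0 0 1;0 0 0 0 0 0 1;0 0 0 0 0 0 1;0 0 0 0 0 0 1;0 0 0 0 0 0 1;0 0 0 0 0 0 1"

```text
time_s: 18.5
tcp_pos: [0.5063, -0.0721, 0.1115]
ee_rot: [[0.998, 0.057, 0.001], [0.057, -0.998, -0.0], [0.001, 0.0, -1.0]]
wrist_force: [-4.1, 1.3, 7.1]
gripper_width: 0.644
gripper_force: 30.0
```

Emit:
jog_arm --plan "0 0 0 0 0 0 -1;0 0 0 0 0 0 -1;0 0 0 0 0 0 -1;0 0 0 0 0 0 -1;0 0 0 0 0 0 -1;0 0 -0.3 0 0 0 -1;0 0 -0.8 0 0 0 -1;0 0 -1 0 0 0 -1;0 0 -1 0 0 0 -1;0 0 -1 0 0 0 -1"

```text
time_s: 19.5
tcp_pos: [0.5063, -0.0722, 0.2142]
ee_rot: [[0.998, 0.057, 0.001], [0.057, -0.998, -0.0], [0.001, 0.0, -1.0]]
wrist_force: [0.7, -0.1, -0.3]
gripper_width: 1.001
gripper_force: 0.0
```

Emit:
jog_arm --plan "0.5 -0.75 -0.3 0 0 0 -1;0.5 -0.75 0 0 0 0 -1;0.5 -0.75 0 0 0 0 -1;0.5 -0.75 0 0 0 0 -1;0.5 -0.75 0 0 0 0 -1;0.4 -0.65 0 0 0 0 -1;0.13 -0.27 0 0 0 0 -1;0 0 0 0 0 0 -1;0 0 0 0 0 0 -1;0 0 0 0 0 0 -1"

```text
time_s: 20.5
tcp_pos: [0.5749, 0.0481, 0.2201]
ee_rot: [[0.998, 0.056, -0.0], [0.056, -0.998, -0.0], [-0.0, 0.0, -1.0]]
wrist_force: [0.3, 0.7, 0.1]
gripper_width: 0.997
gripper_force: 0.0
```

```bash
python3 - <<'E'
from h import *
s=r.sense();print(s["tcp_pos"],s["joints"],s["gripper_width"])
a=np.radians(3.3);o=np.array([501.5,-20.2]);R=np.array([[np.cos(a),np.sin(a)],[-np.sin(a),np.cos(a)]])
for n in("wrist","scene","top"):
    p,d,K,T=cap(n); save(n+"6",p); np.savez(n+"6",p=p,d=d,K=K,T=T)
    P=cloud(d,K,T)*1000;q=np.concatenate([(P[...,:2]-o)@R.T,P[...,2:]],-1)
    m=(q[...,2]>138)&(q[...,2]<152)&(abs(q[...,0])<90)&(abs(q[...,1]+54)<45)
    if m.sum()>50: print(n,"rack",m.sum(),cv2.minAreaRect(q[m][:,:2].astype(np.float32)),np.median(q[m][:,2]))
    m=(q[...,2]>150)&(q[...,2]<195)&(q[...,0]>40)&(q[...,0]<110)&(abs(q[...,1]-65)<30)
    if m.sum()>30: print(n,"knob",m.sum(),np.percentile(q[m],[1,50,99],axis=0).round(1).tolist())
E
```

```text
[0.57490782 0.04811925 0.22014443] [ 2.08664105e+01  1.74769910e+01 -6.71077612e+00  2.72365260e-03
 -6.58278271e+01  7.23444533e+01] 0.9974561659874701
wrist rack 2714 ((14.617874145507812, -52.66454315185547), (101.19047546386719, 56.19407272338867), 0.04780861735343933) 146.36936954602436
wrist knob 1618 [[43.7, 48.2, 151.7], [77.6, 61.4, 183.9], [87.0, 75.2, 187.2]]
scene rack 528 ((17.000205993652344, -50.35574722290039), (58.156776428222656, 96.9907455444336), 89.78687286376953) 143.98722798847945
scene knob 178 [[47.6, 49.8, 151.7], [77.4, 68.8, 177.2], [86.7, 78.1, 184.5]]
top rack 1235 ((-0.20550155639648438, -50.508705139160156), (56.24196243286133, 127.97888946533203), 89.90984344482422) 145.33547758191355
top knob 102 [[41.9, 50.2, 150.6], [60.5, 63.3, 167.5], [78.9, 76.0, 185.8]]
```

View pics/scene6.png

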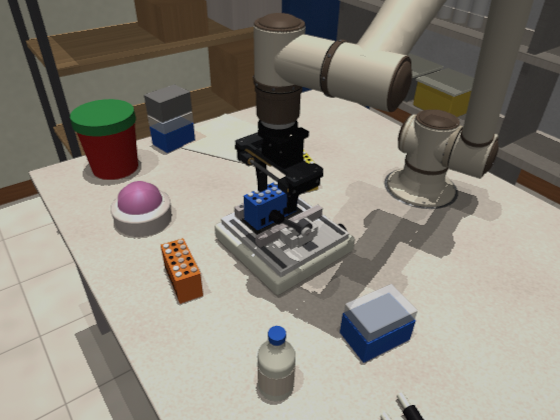

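The rack stands upright at shaker coordinates (0, -50.5), aligned with the stop. The jaw is open and the lever leans back. I'll regrip the knob and press it fully back before sliding.

Emit:
jog_arm --plan "-0.06 0.06 0.88 0 0 0 -0.6;0 0 0.88 0 0 0 -0.2;0 0 0.84 0 0 0 0;0 0 0 0 0 0 1;0 0 0 0 0 0 1;0 0 0 0 0 0 1;0 0 0 0 0 0 1;0 0 0 0 0 0 1;0 0 0 0 0 0 1;0 0 0 0 0 0 1"

```text
time_s: 21.65
tcp_pos: [0.5744, 0.0472, 0.1558]
ee_rot: [[0.998, 0.057, 0.002], [0.057, -0.998, 0.0], [0.002, -0.0, -1.0]]
wrist_force: [0.4, -0.8, 2.3]
gripper_width: 0.317
gripper_force: 30.0
```

Emit:
jog_arm --plan "0 0 0 0 0 0 1;0.12 0 0.13 0 0 0 1;0.12 0 0.14 0 0 0 1;0.08 0 0.08 0 0 0 1;0.06 0 0.06 0 0 0 1;0 0 0 0 0 0 1;0 0 0 0 0 0 1;0 0 0 0 0 0 1;0 0 0 0 0 0 1;0 0 0 0 0 0 1"

```text
time_s: 22.65
tcp_pos: [0.5791, 0.0461, 0.1503]
ee_rot: [[0.998, 0.058, -0.008], [0.058, -0.998, -0.004], [-0.008, 0.004, -1.0]]
wrist_force: [-20.9, 0.6, 34.2]
gripper_width: 0.317
gripper_force: 30.0
```

Emit:
jog_arm --plan "-0.16 0 -0.18 0 0 0 1;0 0.2 0 0 0 0 1;0 0.3 0 0 0 0 1;0 0.3 0 0 0 0 1;0 0.3 0 0 0 0 1;0 0.2 0 0 0 0 1;0 0 0 0 0 0 1;0 0 0 0 0 0 1;0 0 0 0 0 0 1;0 0 0 0 0 0 1"

```text
time_s: 23.65
tcp_pos: [0.5805, 0.0138, 0.151]
ee_rot: [[0.998, 0.058, -0.002], [0.058, -0.998, -0.002], [-0.002, 0.002, -1.0]]
wrist_force: [-6.9, -1.6, 14.6]
gripper_width: 0.322
gripper_force: 30.0
```

Emit:
jog_arm --plan "-0.02 0.07 -0.04 0 0 0 1;0 0.07 0 0 0 0 1;0 0.07 0 0 0 0 1;0 0.07 0 0 0 0 1;0 0.06 0 0 0 0 1;0 0.06 0 0 0 0 1;0 0 0 0 0 0 1;0 0 0 0 0 0 1;0 0 0 0 0 0 1;0 0 0 0 0 0 1"

```text
time_s: 24.65
tcp_pos: [0.5809, 0.0054, 0.1511]
ee_rot: [[0.998, 0.058, -0.001], [0.058, -0.998, 0.0], [-0.001, -0.0, -1.0]]
wrist_force: [-5.8, 3.1, 10.0]
gripper_width: 0.319
gripper_force: 30.0
```

Emit:
jog_arm --plan "0 0.04 0 0 0 0 1;0 0.04 0 0 0 0 1;0 0.04 0 0 0 0 1;0 0.04 0 0 0 0 1;0 0.03 0 0 0 0 1;0 0 0 0 0 0 1;0 0 0 0 0 0 1;0 0 0 0 0 0 1;0 0 0 0 0 0 1;0 0 0 0 0 0 1"

```text
time_s: 25.65
tcp_pos: [0.5811, 0.0043, 0.151]
ee_rot: [[0.998, 0.058, -0.0], [0.058, -0.998, 0.005], [-0.0, -0.005, -1.0]]
wrist_force: [-7.6, 15.5, 12.3]
gripper_width: 0.32
gripper_force: 30.0
```

The jaw is snug: 15 N of resistance after about 44 mm of travel, which leaves a gap of about 56 mm. Now I throw the lever forward.

Emit:
jog_arm --plan "-0.42 0 -0.41 0 0 0 1;-0.47 0 -0.35 0 0 0 1;-0.51 0 -0.28 0 0 0 1;-0.55 0 -0.21 0 0 0 1;-0.57 0 -0.13 0 0 0 1;-0.58 0 -0.05 0 0 0 1;-0.58 0 0.04 0 0 0 1;-0.58 0 0.11 0 0 0 1;0 0 0 0 0 0 1;0 0 0 0 0 0 1"

```text
time_s: 26.65
tcp_pos: [0.4786, -0.0015, 0.1845]
ee_rot: [[0.998, 0.058, 0.01], [0.058, -0.998, 0.008], [0.01, -0.007, -1.0]]
wrist_force: [-3.2, 16.5, 11.6]
gripper_width: 0.316
gripper_force: 30.0
```

Emit:
jog_arm --plan "-0.55 0 0.18 0 0 0 1;-0.52 0 0.27 0 0 0 1;-0.48 0 0.34 0 0 0 1;-0.43 0 0.4 0 0 0 1;-0.1 0 0.1 0 0 0 1;0 0 0 0 0 0 1;0 0 0 0 0 0 1;0 0 0 0 0 0 1;0 0 0 0 0 0 1;0 0 0 0 0 0 1"

```text
time_s: 27.65
tcp_pos: [0.4256, -0.0046, 0.1507]
ee_rot: [[0.998, 0.057, 0.006], [0.057, -0.998, 0.008], [0.006, -0.007, -1.0]]
wrist_force: [-4.0, 17.8, 7.5]
gripper_width: 0.319
gripper_force: 30.0
```

Emit:
jog_arm --plan "-0.1 0 0.1 0 0 0 1;-0.08 0 0.09 0 0 0 1;-0.06 0 0.06 0 0 0 1;0 0 0 0 0 0 1;0 0 0 0 0 0 1;0 0 0 0 0 0 1;0 0 0 0 0 0 1;0 0 0 0 0 0 1;0 0 0 0 0 0 1;0 0 0 0 0 0 1"

```text
time_s: 28.65
tcp_pos: [0.4213, -0.0048, 0.1453]
ee_rot: [[0.998, 0.057, 0.009], [0.057, -0.998, 0.008], [0.01, -0.007, -1.0]]
wrist_force: [-3.4, 16.9, 9.7]
gripper_width: 0.315
gripper_force: 30.0
```

```bash
python3 - <<'E'
from h import *
a=np.radians(3.3);o=np.array([501.5,-20.2]);R=np.array([[np.cos(a),np.sin(a)],[-np.sin(a),np.cos(a)]])
for n in("wrist","scene","top"):
    p,d,K,T=cap(n); save(n+"7",p); np.savez(n+"7",p=p,d=d,K=K,T=T)
    P=cloud(d,K,T)*1000;q=np.concatenate([(P[...,:2]-o)@R.T,P[...,2:]],-1)
    m=(q[...,2]>138)&(q[...,2]<152)&(abs(q[...,0])<90)&(abs(q[...,1]+54)<35)
    if m.sum()>50: print(n,"rack",m.sum(),cv2.minAreaRect(q[m][:,:2].astype(np.float32)),np.median(q[m][:,2]))
    m=(abs(q[...,2]-98)<3)&(abs(q[...,0])<95)&(q[...,1]>-35)&(q[...,1]<0); 
    if m.sum()>50: print(n,"jaw",m.sum(),np.percentile(q[m],[2,50,98],axis=0).round(1).tolist())
p=np.load("wrist7.npz")["p"]; save("w7c",cv2.resize(p[0:300,140:460],None,fx=1.8,fy=1.8))
E
```

```text
wrist rack 27318 ((-7.4517669677734375, -58.07213592529297), (56.98163986206055, 112.03693389892578), 89.53363800048828) 146.58731511069377
wrist jaw 8981 [[-89.1, -30.3, 97.6], [-4.0, -18.9, 99.7], [58.8, -1.2, 100.9]]
scene rack 778 ((0.6073760986328125, -55.86213302612305), (129.92359924316406, 58.9067497253418), 0.22687141597270966) 144.02961958347072
scene jaw 379 [[-70.7, -32.1, 95.1], [21.2, -20.3, 97.3], [91.6, -1.8, 100.6]]
top rack 906 ((11.453044891357422, -56.139747619628906), (56.481136322021484, 104.8121566772461), 89.87712097167969) 145.30600218117502
top jaw 295 [[-1.4, -27.8, 95.4], [41.7, -17.1, 98.1], [92.8, -2.4, 100.8]]
```

View pics/w7c.png

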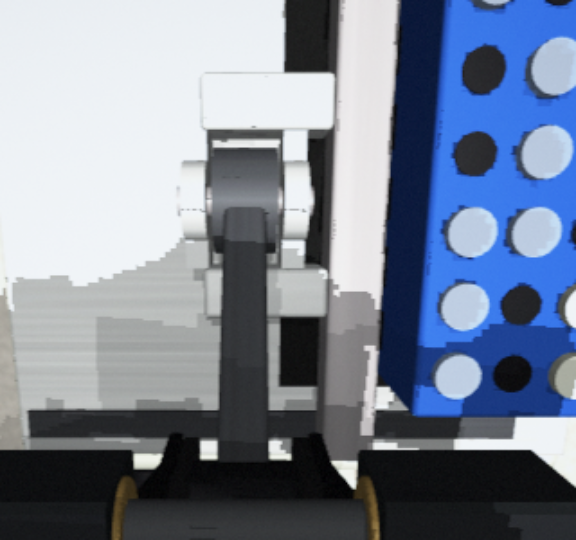

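The rack is against the jaw and the stop, with the lever forward in the fingers. I'll read the lever's angle from the slope of its rod, comparing the earlier views.

```bash
python3 - <<'E'
from h import *
a=np.radians(3.3);o=np.array([501.5,-20.2]);R=np.array([[np.cos(a),np.sin(a)],[-np.sin(a),np.cos(a)]])
for f,yc,sg in(("w2",-22,-1),("wrist7",21,-1),("wrist6",63,1),("top",-22,-1),("scene6",64,1)):
    z=np.load(f+".npz");P=cloud(z["d"],z["K"],z["T"])*1000;q=np.concatenate([(P[...,:2]-o)@R.T,P[...,2:]],-1)
    m=(abs(q[...,1]-yc)<5)&(sg*q[...,0]>22)&(sg*q[...,0]<52)&(q[...,2]>112)&(q[...,2]<185); s=q[m]
    vx,vz,x0,z0=cv2.fitLine(s[:,[0,2]].astype(np.float32),cv2.DIST_HUBER,0,.01,.01).ravel()
    print(f,len(s),"angle from vertical",np.degrees(np.arctan2(abs(vx),abs(vz))).round(1),"z at |x|=40",round(float(z0+(sg*40-x0)*vz/vx),1))
E
```

```text
w2 597 angle from vertical 45.5 z at |x|=40 148.9
wrist7 1226 angle from vertical 48.7 z at |x|=40 144.3
wrist6 220 angle from vertical 45.4 z at |x|=40 148.7
top 44 angle from vertical 46.8 z at |x|=40 146.0
scene6 35 angle from vertical 41.2 z at |x|=40 144.1
```

Emit:
jog_arm --plan "-0.08 0 0.09 0 0 0 1;-0.06 0 0.06 0 0 0 1;0 0 0 0 0 0 1;0 0 0 0 0 0 1;0 0 0 0 0 0 1;0 0 0 0 0 0 1;0 0 0 0 0 0 1;0 0 0 0 0 0 1;0 0 0 0 0 0 1;0 0 0 0 0 0 1"

```text
time_s: 29.8
tcp_pos: [0.4213, -0.0048, 0.145]
ee_rot: [[0.998, 0.059, 0.018], [0.059, -0.998, 0.008], [0.018, -0.007, -1.0]]
wrist_force: [-4.0, 15.4, 24.0]
gripper_width: 0.318
gripper_force: 30.0
```

Emit:
jog_arm --plan "0.06 -0.15 -0.08 0 0 0 1;0 0 0 0 0 0 -0.1;0 0 0 0 0 0 -0.1;0 0 0 0 0 0 -0.1;0 0 0 0 0 0 -0.1;0 0 -0.3 0 0 0 -0.1;0 0 -0.8 0 0 0 -0.1;0 0 -1 0 0 0 -0.1;0 0 -1 0 0 0 -0.1;-0.6 0 -0.6 0 0 0 -0.1"

```text
time_s: 30.8
tcp_pos: [0.4019, -0.006, 0.2369]
ee_rot: [[0.998, 0.057, 0.004], [0.057, -0.998, 0.0], [0.004, -0.0, -1.0]]
wrist_force: [-0.1, 0.7, -0.3]
gripper_width: 0.55
gripper_force: 0.0
```

Emit:
jog_arm --plan "-0.8 0 -0.3 0 0 0 -0.1;-0.6 0 0 0 0 0 -0.1;0 0 0 0 0 0 -0.1;0 0 0 0 0 0 -0.1;0 0 0 0 0 0 -0.1;0 0 0 0 0 0 -0.1;0 0 0 0 0 0 -0.1;0 0 0 0 0 0 -0.1;0 0 0 0 0 0 -0.1;0 0 0 0 0 0 -0.1"

```text
time_s: 31.8
tcp_pos: [0.3652, -0.0083, 0.242]
ee_rot: [[0.998, 0.057, -0.0], [0.057, -0.998, -0.0], [-0.0, 0.0, -1.0]]
wrist_force: [0.2, 0.3, -0.1]
gripper_width: 0.549
gripper_force: 0.0
```

```bash
python3 - <<'E'
from h import *
a=np.radians(3.3);o=np.array([501.5,-20.2]);R=np.array([[np.cos(a),np.sin(a)],[-np.sin(a),np.cos(a)]])
print(r.sense()["tcp_pos"],r.sense()["wrist_force"])
for n in("wrist","scene","top"):
    p,d,K,T=cap(n); save(n+"8",p)
    P=cloud(d,K,T)*1000;q=np.concatenate([(P[...,:2]-o)@R.T,P[...,2:]],-1)
    m=(q[...,2]>138)&(q[...,2]<152)&(abs(q[...,0])<90)&(q[...,1]<-22)&(q[...,1]>-90)
    if m.sum()>50: print(n,"rack",m.sum(),cv2.minAreaRect(q[m][:,:2].astype(np.float32)),np.median(q[m][:,2]))
    m=(abs(q[...,1]-21)<5)&(-q[...,0]>22)&(-q[...,0]<52)&(q[...,2]>112)&(q[...,2]<185); s=q[m]
    if len(s)>15:
        vx,vz,x0,z0=cv2.fitLine(s[:,[0,2]].astype(np.float32),cv2.DIST_HUBER,0,.01,.01).ravel()
        print(n,"lever",len(s),np.degrees(np.arctan2(abs(vx),abs(vz))).round(1),round(float(z0+(-40-x0)*vz/vx),1))
    for nm,x,y,zl,zh in(("tip",508,315,80,110),("bottle",738,286,20,200)):
        s=P[(abs(P[...,0]-x)<90)&(abs(P[...,1]-y)<90)&(P[...,2]>zl)&(P[...,2]<zh)]
        if len(s)>50 and n=="top": print(nm,cv2.minAreaRect(s[:,:2].astype(np.float32)))
E
```

```text
[ 0.36522948 -0.00828147  0.24198336] [ 0.15020392  0.25379323 -0.13153198]
wrist rack 9263 ((-21.075458526611328, -58.361854553222656), (84.43965911865234, 56.447662353515625), 0.1466195434331894) 146.62312962165745
wrist lever 492 48.5 144.4
scene rack 774 ((0.8075141906738281, -56.77162551879883), (60.26927185058594, 128.39488220214844), 89.03013610839844) 143.98416317167573
scene lever 62 46.9 140.1
top rack 1235 ((-0.1583251953125, -56.124183654785156), (127.77727508544922, 56.398799896240234), 0.04722175374627113) 145.14829800133887
top lever 50 49.7 142.5
tip ((507.99114990234375, 315.47528076171875), (83.7049560546875, 117.63947296142578), 83.05208587646484)
bottle ((738.414306640625, 285.7894287109375), (60.875892639160156, 68.10101318359375), 33.81040954589844)
```

```bash
python3 -c "
from station import r
print(r.finish_job())"
```

```text
the job is handed in; nothing more can be done
None
```

I handed the job in at about 32 s with the rack clamped upright midway along the stop, snug against stop and jaw. The lever is fully forward (48.5° from upright; 48.7° is locked), and the tip box and bottle have not moved. On the first throw the lever stopped about 3° short of fully back, though the jaw was free and slid fully open; I pressed it fully back before sliding the jaw in.

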